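# Draw a lemon from the slide-gate hopper

## Task

Set the blue food box flat on the worktop under the hopper's spout, then pull the gate knob fully out so that the lemon rolls into the box, and push the knob fully home again. Do not touch the lemon, and leave the box under the spout with the lemon in it and everything else where it stands.

Things in the scene. Friction and masses are not known exactly. Their poses are not given: they have to be found in the camera images.
- hopper: Fixed upright sheet-steel hopper, 122 x 96 x 318 mm, base plate 130 x 136 mm. Origin: middle of its underside; z up; -x is its front, where a chute (inner width 88 mm) slopes down at 30 degrees to the spout. Base and hopper reach forward to x = -62 mm; only the chute overhangs that. The front wall (x = -62, z 205 to 318 mm) is close behind the knob and in the way of an upright gripper.
- spout (a point): Middle of the chute's lower lip, at (-111, 0, 83) mm in the hopper's frame, on top of the 3 mm floor; side walls 34 mm high. The lemon rolls off here towards the hopper's -x. Axes as the hopper's.
- gate_knob (a point): Grip point on the axis of the gate's black round knob (32 mm diameter, 44 mm long), 18 mm below its top and 30 mm above the guide bridge; at (-99, 0, 233) mm in the hopper's frame when home. Its z is the knob's axis, leaning 30 degrees from vertical to the hopper's front: pull along +z, with the tool tilted along this axis. y is the hopper's y.
- gate (a joint): Travel of the gate along the knob's axis in m: 0 fully home (chute shut), 0.055 fully out (chute open). A detent holds it at either end and must be overcome on the way, about 8 N.
- pan: Blue open food box, 0.24 kg: 120 mm (its x) by 164 mm (its y), walls 60 mm high, 3 mm thick at x = +-58.5 and 2 mm at y = +-81 mm, floor 2 mm; with its rim it looks 134 x 179 x 63 mm. Origin: centre of its underside, z up. Pinch a long wall from above. It starts left or right of the hopper.
- lemon_center (a point): Centre of the yellow lemon (72 x 55 x 56 mm) that lies in the hopper's chute behind the gate.
- lemon: The lemon as a body; its origin is on its skin, 28 mm below the centre as first laid.
- bowl: Bystander: round white bowl of greens, 131 mm wide and 76 mm high; origin at its underside. It stands on the other side of the hopper from the box.
- squeeze: Bystander: white squeeze bottle, 54 mm wide and 197 mm high, right of the hopper; origin at its underside.
- pepper: Bystander: brown pepper mill, 58 mm wide and 150 mm high, left of the hopper; origin at its underside.
- spice: Bystander: spice jar with a red cap, 45 mm wide and 106 mm high, left of the pepper mill; origin at its underside.

How it is judged:
On the way, in this order (a step that is already met when the one before it is completed fails the run):
1. the box stands flat on the worktop with the spout's lip over it, the gate still home (x of spout in the frame of pan between -0.058 and 0.058 m and y of spout in the frame of pan between -0.08 and 0.08 m and height (world z) of pan below 0.006 m and angle between pan's own z axis and vertical below 0.05 rad and value of joint gate below 0.01 m), for 0.2 s.
2. the knob is out to its outer detent and the lemon is in the box (x of lemon_center in the frame of pan between -0.058 and 0.058 m and y of lemon_center in the frame of pan between -0.081 and 0.081 m and z of lemon_center in the frame of pan between 0 and 0.06 m and value of joint gate above 0.045 m), for 0.2 s.
At the end, for the whole second after the job is handed in: The gate is fully home (within 4 mm), the lemon lies in the blue box, and the box stands flat on the worktop with the spout's lip over it; all at rest (x of spout in the frame of pan between -0.058 and 0.058 m and y of spout in the frame of pan between -0.08 and 0.08 m and height (world z) of pan below 0.006 m and angle between pan's own z axis and vertical below 0.05 rad and x of lemon_center in the frame of pan between -0.058 and 0.058 m and y of lemon_center in the frame of pan between -0.081 and 0.081 m and z of lemon_center in the frame of pan between 0 and 0.06 m and value of joint gate below 0.004 m and linear speed of lemon below 0.05 m/s and linear speed of pan below 0.02 m/s); the robot touches nothing.
It fails at once if the robot touches the lemon (contact force between any of the fingers, the arm and lemon above 0.5 N).
It fails at once if a bystander (bowl, squeeze bottle, pepper mill, spice jar) is moved by more than 40 mm (distance of any of bowl, squeeze, pepper, spice from where it was at the start of the episode above 0.04 m).
It also fails if it takes over 64 s, if anything falls off the work surface, if the arm or the gripper's body presses on something with over 40 N, if the wrist force passes 120 N, or if a joint passes its speed limit or range.

## Robot

A 6-joint arm with a two-finger parallel gripper is mounted at the origin on a cart in front of the work surface, level with it; the furniture and walls round the work are solid. World frame = base frame: x ahead of the robot, y to its left, z up, the work surface at z = 0. Lengths are in m, angles in rad, forces in N, time in s.
With the tool pointing down it reaches from about 0.375 to 0.975 m from the base axis. Payload 3.8 kg.
Tool frame: the origin (TCP) lies midway between the tips of the shut fingers; the grasp point (between the pads) lies 19 mm behind it; z points along the fingers, y is the line along which they close (so a half turn about z gives the same grasp; the last joint's range is limited). The gripper opens to 85 mm and grips with 20 to 120 N. Pads are 22 mm wide; open, the fingers measure 114 mm over their backs; the gripper's body (76 mm by 85 mm) begins 54 mm behind the grasp point. The pads swing forward as they close: fully open they stand 13 mm farther back than shut.
Start: joints at [-0.037, 0.264, 1.604, -0, 1.274, -0.037], TCP at [0.675, -0, 0.231] pointing down, gripper open.
Joint ranges: [-2.63, 2.63], [-0.94, 2.18], [0.31, 2.57], [-1.31, 4.45], [0, 2.66], [-2.55, 2.55]. Speed limits (rad/s): [2.57, 2.57, 3.14, 3.14, 3.14, 3.14].

## Interface

Orientations are given as a rotation vector (axis times angle).
In Python, from workcell import * gives the robot as it stands. The module is installed in compiled form; this text tells all that it offers.
- The arm moves only by the tool apply_moves, never from a script. Its arguments are lists of equal length, an entry for each row: "fingers": the opening, from 0 (shut) to 1 (fully open); "travel": the shift along the tool's x, y, z normalised to -1 to 1, where 1 is 0.05 m, a list of three; "rotation": the turn, a rotation vector about the tool's x, y, z normalised to -1 to 1, where 1 is 6 degrees, a list of three. In form: {"fingers": [fingers, ...], "travel": [[dx, dy, dz], ...], "rotation": [[ax, ay, az], ...]}. A call has 1 to 12 rows; each row shifts and turns the commanded pose from where the row before left it, along the tool's axes as they then stand; what a row does not reach is not made up. A row lasts 1/10 s, in which the tool goes at most 50 mm and 8.59 degrees, less where a joint would pass 70% of its speed; a pose out of reach is approached as far as the arm can. A call with a number of a shift or a turn outside -1 to 1 is refused whole. A call with a gripper value outside its range is refused whole. The fingers move at their own pace and stop on an object; "newtons" is the grip in N (left out, the last holds). Time passes only in rows, so rows that do not move let the fingers close. It gives the time, the measured TCP pose, the force, the opening and the grip force at its end, in the units of the state.
- read_state(): the state, without advancing time (a new reading comes with each control period).
- read_camera(name): name is "scene" or "side" or "wrist"; returns a dict with "image" (420x560x3 uint8, red, green, blue), "fx", "fy", "cx", "cy" (pixels), "extrinsics" (4x4, takes a point from world to camera coordinates). Camera axes: x right, y down, z forward; pixel columns grow to the right and rows downward; lengths in m; the calibration is good to about 2 mm. A picture is of the moment at which its call begins. There is no depth.
- finish_job(): hands the job in; it is judged then, once.
Trained networks look in the newest picture that a camera, given by its name, has taken for a name from the list of things; names that differ only in an ending like _2 or _b are one class to them, and where a whole thing is asked for, a point or a joint stands for the part that bears it (a point fixed in the world has none). Each returns a list of dicts, best first, with "p" (0 to 1); they miss things now and then, are a little off and sometimes report something else, mostly with a low value. They report only what shows in the picture. A call takes as long as a camera call.
- regions_of(camera, name): "mask" (420x560 bool, what is visible of it) and "bbox" ([left, top, width, height] in pixels, round what is visible of it).
- tip_of(camera, name): "location" ([column, row] in pixels: a listed point, or the origin of a listed thing).
The state is a dict: "time": time; "q": joint angles; "joint_vel": joint speeds; "joint_torque": joint torques, N m; "tool_pos": TCP position; "tcp_rot": TCP orientation; "wrist_force": force on the tool from outside, world axes, zero at the start; "torque": the same for the moment, N m; "width": opening from 0.0 (shut) to 1.0 (fully open); "grip_force": force on a finger pad.
Only numpy, scipy, OpenCV 4.12 (cv2) and the standard library are available. Lean on these libraries where they do the work, as an engineer would, in place of code of your own. Each camera call takes 0.05 s, during which the arm holds its last target. There are 200 camera calls.

## Working session

There is one attempt and no reset: what is moved stays moved. The work goes in short steps, Python scripts to look and compute and a tool call to move; the robot and the scene stay as the last step left them, time stands still between calls to the robot, and variables do not carry over. Pictures are saved under pics/ and viewed, at most 10 in all, crops included, and the job is handed in when it is done.

Besides the shell and the picture viewer there is one more tool, called after "Request:" as name(argument=value, ...), one argument or row to a line, values as JSON. apply_moves: Moves the arm, as the interface text tells. Scaled input: -1 to 1 covers 0.05 m each way for a shift and 6 degrees each way for a turn. Its arguments: {"type":"object","properties":{"fingers":{"type":"array","items":{"type":"number"}},"travel":{"type":"array","items":{"type":"array","items":{"type":"number"}}},"rotation":{"type":"array","items":{"type":"array","items":{"type":"number"}}},"newtons":{"type":"number"}},"required":["fingers","travel","rotation"]}

```bash
mkdir -p pics
cat > h.py <<'E'
from workcell import *
import numpy as np, cv2
from scipy.spatial.transform import Rotation as R
def ray(c,px):
    E=c["extrinsics"];r=E[:3,:3];o=-r.T@E[:3,3]
    d=r.T@np.array([(px[0]-c["cx"])/c["fx"],(px[1]-c["cy"])/c["fy"],1]);return o,d/np.linalg.norm(d)
def atz(c,px,z):
    o,d=ray(c,px);return o+d*(z-o[2])/d[2]
def tri(a,b):
    A=np.zeros((3,3));v=np.zeros(3)
    for o,d in(a,b):
        P=np.eye(3)-np.outer(d,d);A+=P;v+=P@o
    x=np.linalg.solve(A,v);return x,[np.linalg.norm((np.eye(3)-np.outer(d,d))@(x-o))for o,d in(a,b)]
def proj(c,p):
    E=c["extrinsics"];q=E[:3,:3]@np.asarray(p)+E[:3,3];return np.array([c["fx"]*q[0]/q[2]+c["cx"],c["fy"]*q[1]/q[2]+c["cy"]])
E
python3 - <<'E'
from h import *
np.set_printoptions(precision=4,suppress=True)
C={n:read_camera(n) for n in("scene","side","wrist")}
im=np.hstack([cv2.resize(C[n]["image"],(400,300)) for n in("scene","side")])
cv2.imwrite("pics/a.png",C["scene"]["image"][:,:,::-1]);cv2.imwrite("pics/b.png",C["side"]["image"][:,:,::-1])
for n in C: print(n,-C[n]["extrinsics"][:3,:3].T@C[n]["extrinsics"][:3,3],C[n]["fx"])
for t in["hopper","spout","gate_knob","pan","lemon_center","bowl","squeeze","pepper","spice"]:
    r={}
    for n in C:
        l=tip_of(n,t)
        if l: r[n]=l[0]["location"];print(t,n,np.round(r[n],1),round(l[0]["p"],2), "z0:",atz(C[n],r[n],0))
    if "scene" in r and "side" in r: print("   tri",*tri(ray(C["scene"],r["scene"]),ray(C["side"],r["side"])))
for n in C: print(n,[(x["bbox"],round(x["p"],2)) for x in regions_of(n,"pan")])
print(read_state())
E
```

```text
scene [-0.3166  0.297   1.4541] 514.120721801581
side [-0.6293 -0.7441  1.0086] 533.958218773612
wrist [0.6742 0.0698 0.3731] 358.3876139119337
hopper scene [254.7 236. ] 0.56 z0: [0.6252 0.1276 0.    ]
hopper side [272.3 237.9] 0.74 z0: [0.6438 0.1198 0.    ]
hopper wrist [239.8  64.7] 0.9 z0: [0.6368 0.1178 0.    ]
   tri [ 0.6364  0.1228 -0.0033] [np.float64(0.008477996081361553), np.float64(0.008477996081361532)]
spout scene [256.6 246.5] 0.98 z0: [0.583  0.1312 0.    ]
spout wrist [289.8 358.9] 0.41 z0: [ 0.6886 -0.2143  0.    ]
gate_knob scene [254.8 215.8] 0.52 z0: [0.7067 0.1076 0.    ]
gate_knob side [248.7 189.7] 0.75 z0: [0.8767 0.3964 0.    ]
   tri [0.542  0.1393 0.228 ] [np.float64(0.003790787610820571), np.float64(0.003790787610820694)]
pan scene [194.6 282.7] 0.77 z0: [ 0.5028  0.3532 -0.    ]
pan side [191.2 233.2] 0.9 z0: [0.5025 0.3639 0.    ]
   tri [0.4951 0.3538 0.0093] [np.float64(0.002342655006567966), np.float64(0.002342655006567847)]
lemon_center side [244.4 229.4] 0.21 z0: [0.6307 0.2303 0.    ]
bowl scene [384.7 253.2] 0.76 z0: [ 0.4474 -0.2706  0.    ]
bo
[... 820 characters left out ...]
.6973 0.3659 0.    ]
   tri [0.6915 0.3606 0.0048] [np.float64(0.00040115534947214864), np.float64(0.0004011553494722862)]
scene [([157.9, 253.9, 65.5, 45.3], 0.92)]
side [([160.5, 202.4, 61.2, 45.4], 0.97)]
wrist []
{'time': 1.65, 'q': array([-0.0369,  0.2639,  1.604 ,  0.    ,  1.2737, -0.0369]), 'joint_vel': array([ 0.0016,  0.0001,  0.0012,  0.0004, -0.0012, -0.0009]), 'joint_torque': array([ -0.0006, -51.504 , -36.7717,  -0.0001,   0.0008,  -0.    ]), 'tool_pos': array([ 0.675 , -0.    ,  0.2313]), 'tcp_rot': array([-2.2214, -2.2214,  0.0001]), 'wrist_force': array([ 0.4008, -0.3972,  0.9198]), 'torque': array([-0.01  ,  0.0031, -0.0097]), 'grip_force': 0.0, 'width': 0.9998131109907776}
```

View pics/a.png

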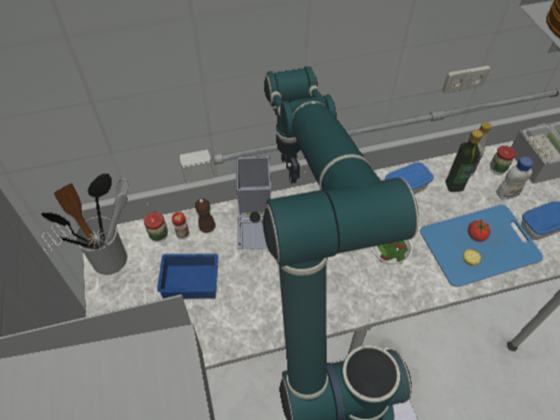

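View pics/b.png

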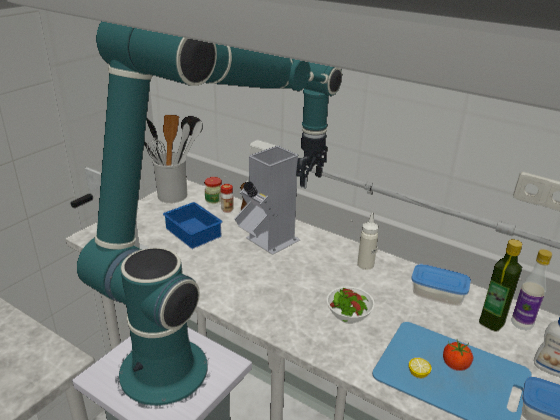

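The scene shows the blue box at left (scene px 190,275), the hopper with black knob (254,216) facing the robot, the bowl at (390,248). The side view shows the box at (192,225), hopper (272,200), knob (249,188). I'll raise the arm and look with the wrist camera from above and between them.

Request:
apply_moves(
  fingers=[1,1,1,1,1,1,1,1,1,1,1,1],
  travel=[
    [0,0,-0.6],
    [0,0,-0.8],
    [0,0,-0.8],
    [0,0,-0.8],
    [0,-0.6,-0.4],
    [0,-0.8,0],
    [0.4,-0.8,0],
    [0.8,-0.8,0],
    [0.8,-0.8,0],
    [0.8,-0.4,0],
    [0.8,0,0],
    [0.8,0,0],
  ],
  rotation=[
    [0,0,0],
    [0,0,0],
    [0,0,0],
    [0,0,0],
    [0,0,0],
    [0,0,0],
    [0,0,0],
    [0,0,0],
    [0,0,0],
    [0,0,0],
    [0,0,0],
    [0,0,0],
  ],
)

```text
time: 2.85
tool_pos: [0.4733, 0.212, 0.4023]
tcp_rot: [2.221, 2.221, 0.003]
wrist_force: [0.6, -0.2, -0.6]
width: 1.0
grip_force: 0.0
```

Request:
apply_moves(
  fingers=[1,1,1,1],
  travel=[
    [0.8,0,0],
    [0.6,0,0],
    [0.2,0,0],
    [0,0,0],
  ],
  rotation=[
    [0,0,0],
    [0,0,0],
    [0,0,0],
    [0,0,0],
  ],
)

```text
time: 3.25
tool_pos: [0.474, 0.2916, 0.4009]
tcp_rot: [2.219, 2.224, -0.001]
wrist_force: [-0.1, -1.2, 0.1]
width: 1.0
grip_force: 0.0
```

Run:
```python
from h import *
np.set_printoptions(precision=4,suppress=True)
C={n:read_camera(n) for n in("scene","side","wrist")}
cv2.imwrite("pics/c.png",C["wrist"]["image"][:,:,::-1])
s=read_state();print(s["time"],s["tool_pos"],s["tcp_rot"])
for t in["hopper","spout","gate_knob","pan","lemon_center"]:
    r={}
    for n in C:
        l=tip_of(n,t)
        if l: r[n]=l[0]["location"];print(t,n,np.round(r[n],1),round(l[0]["p"],2))
    for a,b in(("scene","side"),("wrist","side"),("wrist","scene")):
        if a in r and b in r: print("   tri",a,b,*tri(ray(C[a],r[a]),ray(C[b],r[b])))
import pickle
M={}
for n in C:
  for t in("pan","hopper"):
    x=regions_of(n,t)
    if x: M[n,t]=x[0]["mask"];print(n,t,x[0]["bbox"],x[0]["p"])
pickle.dump((C,M),open("c.pkl","wb"))
```

```text
3.4 [0.4744 0.2895 0.4014] [ 2.2221  2.2199 -0.0006]
hopper scene [255.2 234. ] 0.82
hopper side [273.9 235. ] 0.68
hopper wrist [377.8 270.5] 0.73
   tri scene side [0.6387 0.1196 0.0073] [np.float64(0.010189278538285), np.float64(0.010189278538284968)]
   tri wrist side [0.6403 0.1165 0.0117] [np.float64(0.005370646695021445), np.float64(0.005370646695021356)]
   tri wrist scene [0.6343 0.1212 0.0042] [np.float64(0.004822740402675221), np.float64(0.0048227404026753296)]
spout scene [256.2 245.8] 0.68
spout wrist [316.8 275.6] 0.78
   tri wrist scene [0.5302 0.1438 0.0866] [np.float64(0.002655198820524829), np.float64(0.002655198820524748)]
gate_knob scene [252.2 217.9] 0.72
gate_knob side [251.  189.5] 0.45
gate_knob wrist [342.2 345. ] 0.87
   tri scene side [0.5508 0.1436 0.2187] [np.float64(0.0031218507677949476), np.float64(0.003121850767794639)]
   tri wrist side [0.5409 0.1341 0.2276] [np.float64(0.0008963987879838851), np.float64(0.0008963987879840122)]
   tri wrist scene [0.5354 0.1462 0.2399] [np.float64(0.0028093372222965343), np.float64(0.0028093372222963054)]
pan scene [193.6 282.1] 0.67
pan side [191.3 232.5] 0.71
pan wrist [300.  112.7] 0.59
   tri scene side [0.4982 0.3564 0.0094] [np.float64(0.002115856238843194), np.float64(0.002115856238843235)]
   tri wrist side [0.5058 0.3651 0.0009] [np.float64(0.0009110352487541448), np.float64(0.0009110352487541907)]
   tri wrist scene [ 0.5069  0.3603 -0.0025] [np.float64(0.004239327606116129), np.float64(0.004239327606116067)]
scene pan [157.4, 253.7, 62.3, 48.9] 0.71
scene hopper [234.6, 190.4, 42.8, 60.6] 0.88
side pan [162.1, 205.4, 60.3, 43.2] 0.63
side hopper [235.0, 145.0, 63.8, 106.6] 0.85
wrist pan [240.8, 30.7, 139.6, 161.3] 0.63
wrist hopper [297.0, 224.6, 222.6, 195.4] 0.75
```

View pics/c.png

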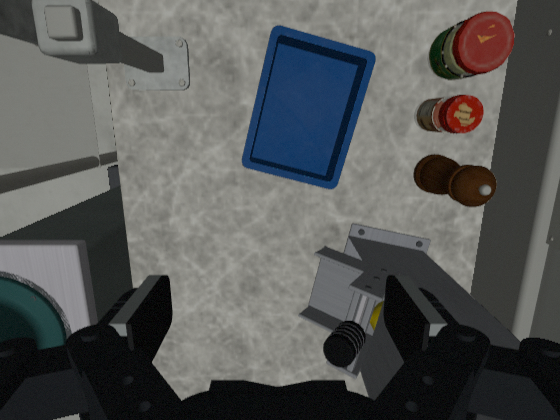

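The wrist view shows the box (rim corners ≈ 272,27 / 375,57 / 335,188 / 243,165), the hopper's base plate edge from (352,224) to (430,240), and the knob at (342,345).

```bash
cat > m.py <<'E'
from h import *
import pickle
from scipy.optimize import least_squares
np.set_printoptions(precision=4,suppress=True)
C,M=pickle.load(open("c.pkl","rb"))
w=C["wrist"]
hsv=cv2.cvtColor(w["image"],cv2.COLOR_RGB2HSV)
b=((hsv[...,0]>100)&(hsv[...,0]<125)&(hsv[...,1]>120)).astype(np.uint8); b[200:]=0
c=max(cv2.findContours(b,0,cv2.CHAIN_APPROX_NONE)[0],key=cv2.contourArea)
P=np.array([atz(w,p,.063)[:2] for p in c[:,0]],np.float32)
r=cv2.minAreaRect(P);print("pan rim rect",r,cv2.boxPoints(r))
for n in("scene","side"): print(n,"reproj pan centre mid-rim",proj(C[n],[*r[0],.03]))
a=[atz(w,p,.004) for p in((352,224),(430,240))]
print("base left edge",a,np.linalg.norm(a[0]-a[1]),np.degrees(np.arctan2(*(a[1]-a[0])[[1,0]])))
print("knob from wrist z=.233",atz(w,(342.2,345),.233))
pts={"hopper":(0,0,0),"spout":(-.111,0,.083),"gate_knob":(-.099,0,.233)}
obs=[("hopper","scene",255,235),("hopper","side",273.5,236),("hopper","wrist",377.8,270.5),("spout","scene",256.2,245.8),("spout","wrist",316.8,275.6),
("gate_knob","scene",252.5,217.5),("gate_knob","side",250,189.6),("gate_knob","wrist",342.2,345)]
ex=[((-.065,.068,.003),(352,224)),((.065,.068,.003),(430,240))]
def f(q):
    c,s=np.cos(q[2]),np.sin(q[2]);T=lambda p:np.array([q[0]+c*p[0]-s*p[1],q[1]+s*p[0]+c*p[1],p[2]])
    e=[(proj(C[n],T(pts[t]))-(u,v)) for t,n,u,v in obs]+[2*(proj(w,T(p))-px) for p,px in ex]
    return np.concatenate(e)
s=least_squares(f,[.636,.123,-.17],loss="soft_l1",f_scale=2)
print("hopper",s.x,np.degrees(s.x[2]));print(s.fun.reshape(-1,2))
q=s.x
im=w["image"][:,:,::-1].copy()
cc,ss=np.cos(q[2]),np.sin(q[2])
T=lambda p:np.array([q[0]+cc*p[0]-ss*p[1],q[1]+ss*p[0]+cc*p[1],p[2]])
for p in [(-.111,.044,.083),(-.111,-.044,.083),(-.111,0,.083),(-.099,0,.233),(-.062,.048,.318),(-.062,-.048,.318),(-.065,.068,.003),(.065,.068,.003),(-.065,-.068,.003),(-.108,0,.2486)]:
    cv2.circle(im,tuple(int(round(v)) for v in proj(w,T(p))),2,(0,0,255),-1)
cv2.imwrite("pics/d.png",cv2.resize(im[200:420,270:530],None,fx=2.5,fy=2.5))
E
python3 m.py
```

```text
pan rim rect ((0.5100745558738708, 0.3651880919933319), (0.1773616373538971, 0.1332533210515976), 75.6432876586914) [[0.4235 0.2958]
 [0.5526 0.2628]
 [0.5966 0.4346]
 [0.4675 0.4676]]
scene reproj pan centre mid-rim [189.1539 277.0275]
side reproj pan centre mid-rim [191.8821 224.8052]
base left edge [array([0.5912, 0.1964, 0.004 ]), array([0.7172, 0.1699, 0.004 ])] 0.12871011025467996 -11.883922204636725
knob from wrist z=.233 [0.539  0.1387 0.233 ]
hopper [ 0.6386  0.117  -0.2258] -12.940142176168953
[[ 1.8032 -2.859 ]
 [-1.3943  2.8472]
 [-0.3021 -1.0174]
 [ 0.1271  1.0993]
 [ 0.8782  1.8077]
 [ 1.9442 -1.4542]
 [-0.3247 -2.0891]
 [ 3.1007 -0.404 ]
 [-1.0888 -2.1439]
 [-0.6753  0.9369]]
```

View pics/d.png

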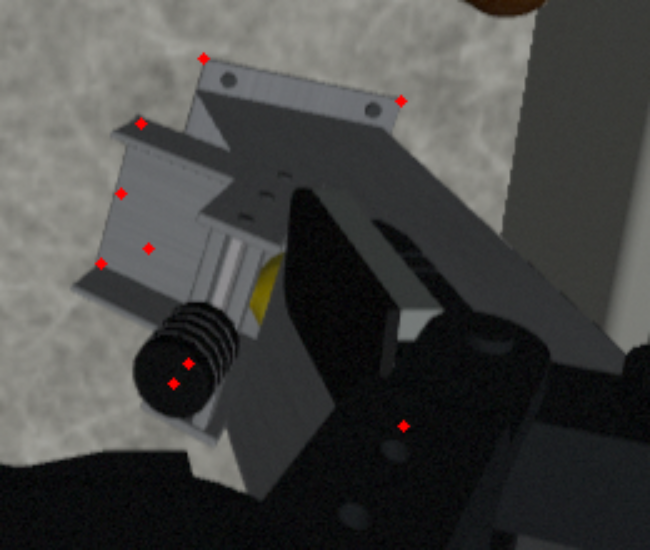

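The fit matches the image to about 3 mm, and the box yaw (-14.4°) is close to the hopper's (-12.9°). Next I pinch the box's front wall.

Request:
apply_moves(
  fingers=[0.7,0.7,0.7,0.7,0.7,0.7,0.7,0.7,0.7,0.7,0.7,0.7],
  travel=[
    [0.6,-0.14,0],
    [0.6,-0.14,0.4],
    [0.6,-0.14,0.8],
    [0,0,0.8],
    [0,0,0.8],
    [0,0,0.8],
    [0,0,0.8],
    [0,0,0.8],
    [0,0,0.6],
    [0,0,0.2],
    [0,0,0],
    [0,0,0],
  ],
  rotation=[
    [0,0,0],
    [0,0,0],
    [0,0,0],
    [0,0,0.8],
    [0,0,0.8],
    [0,0,0.8],
    [0,0,0],
    [0,0,0],
    [0,0,0],
    [0,0,0],
    [0,0,0],
    [0,0,0],
  ],
)

```text
time: 5.65
tool_pos: [0.4545, 0.3812, 0.1033]
tcp_rot: [2.482, 1.925, 0.004]
wrist_force: [0.7, -0.3, 0.7]
width: 0.704
grip_force: 0.0
```

Run:
```python
from h import *
np.set_printoptions(precision=4,suppress=True)
w=read_camera("wrist");cv2.imwrite("pics/e.png",w["image"][:,:,::-1])
s=read_state();print(s["time"],s["tool_pos"]);print(R.from_rotvec(s["tcp_rot"]).as_matrix())
c,d=np.cos(-.2513),np.sin(-.2513)
e=np.array([c,d]);print("err along pan x,y",(np.array([.510,.365])-.0585*e-s["tool_pos"][:2])@np.array([e,[-d,c]]).T)
```

```text
5.7 [0.4549 0.3816 0.1041]
[[ 0.2486  0.9686  0.0032]
 [ 0.9686 -0.2487  0.0024]
 [ 0.0032  0.0025 -1.    ]]
err along pan x,y [-0.001  -0.0024]
```

View pics/e.png

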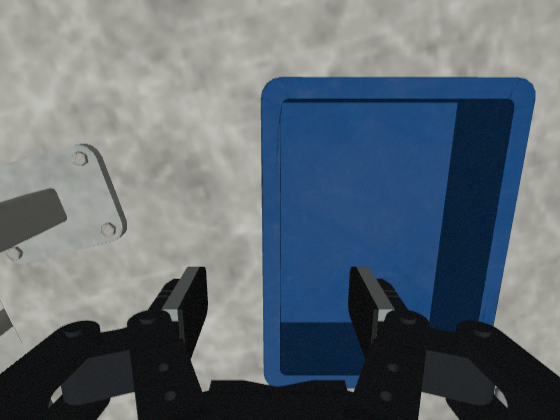

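The near wall's rim (columns 262–282) lies midway between the fingertips (205 and 350), and the yaw is aligned. I descend and grip.

Request:
apply_moves(
  fingers=[0.7,0.7,0.7,0.7,0.7,0,0,0,0,0,0,0],
  travel=[
    [0,0,0.5],
    [0,0,0.6],
    [0,0,0.4],
    [0,0,0.06],
    [0,0,0],
    [0,0,0],
    [0,0,0],
    [0,0,0],
    [0,0,0],
    [0,0,0],
    [0,0,0],
    [0,0,0],
  ],
  rotation=[
    [0,0,0],
    [0,0,0],
    [0,0,0],
    [0,0,0],
    [0,0,0],
    [0,0,0],
    [0,0,0],
    [0,0,0],
    [0,0,0],
    [0,0,0],
    [0,0,0],
    [0,0,0],
  ],
  newtons=60,
)

```text
time: 6.9
tool_pos: [0.454, 0.3809, 0.0247]
tcp_rot: [2.482, 1.926, 0.002]
wrist_force: [-0.9, -1.8, 6.1]
width: 0.019
grip_force: 59.9
```

Request:
apply_moves(
  fingers=[0,0,0,0,0,0,0,0,0,0,0,0],
  travel=[
    [0,0,-0.1],
    [0,0,-0.1],
    [-0.2,0,0],
    [-0.4,0,0],
    [-0.5,0,0],
    [-0.6,0,0],
    [-0.6,0,0],
    [-0.6,0,0],
    [-0.6,0,0],
    [-0.5,0,0],
    [-0.27,0,0],
    [0,0,0],
  ],
  rotation=[
    [0,0,0],
    [0,0,0],
    [0,0,0],
    [0,0,0],
    [0,0,0],
    [0,0,0],
    [0,0,0],
    [0,0,0],
    [0,0,0],
    [0,0,0],
    [0,0,0],
    [0,0,0],
  ],
)

```text
time: 8.1
tool_pos: [0.3989, 0.1719, 0.0331]
tcp_rot: [-2.484, -1.923, 0.003]
wrist_force: [0.4, -0.3, -2.9]
width: 0.02
grip_force: 58.5
```

Run:
```python
from h import *
np.set_printoptions(precision=4,suppress=True)
w=read_camera("wrist");s=read_state();c=read_camera("side")
v=cv2.resize(c["image"][130:270,150:330],(540,420))
cv2.imwrite("pics/f.png",cv2.resize(np.hstack([w["image"],v])[:,:,::-1],(800,306)))
print(s["time"],s["tool_pos"],s["wrist_force"],s["width"]);print(R.from_rotvec(s["tcp_rot"]).as_matrix())
```

```text
8.15 [0.3999 0.1731 0.0335] [-0.2338  0.3311 -1.3493] 0.0190309810893799
[[ 0.2504  0.9681 -0.0001]
 [ 0.9681 -0.2504  0.0002]
 [ 0.0002 -0.0002 -1.    ]]
```

View pics/f.png

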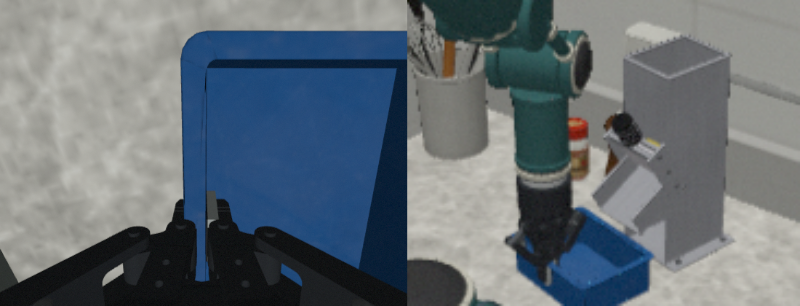

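The box is held level and stands clear in front of the spout. I push it in under the lip and set it down.

Request:
apply_moves(
  fingers=[0,0,0,0,0,0,0,0,0,0.5,0.5,0.5],
  travel=[
    [0,0.1,0],
    [0,0.2,0],
    [0,0.2,0],
    [0,0.15,0],
    [0.02,0.06,0],
    [0,0,0],
    [0,0,0.1],
    [0,0,0.08],
    [0,0,0],
    [0,0,0],
    [0,0,0],
    [0,0,0],
  ],
  rotation=[
    [0,0,0],
    [0,0,0],
    [0,0,0],
    [0,0,0],
    [0,0,0],
    [0,0,0],
    [0,0,0],
    [0,0,0],
    [0,0,0],
    [0,0,0],
    [0,0,0],
    [0,0,0],
  ],
)

```text
time: 9.4
tool_pos: [0.4349, 0.1658, 0.0247]
tcp_rot: [2.482, 1.926, 0.0]
wrist_force: [0.1, 0.0, 0.3]
width: 0.5
grip_force: 0.0
```

Request:
apply_moves(
  fingers=[0.5,0.5,0.5,0.5,1,1,1,1,1,1,1,1],
  travel=[
    [0,0,-0.3],
    [0,0,-0.5],
    [0,0,-0.6],
    [0,0,-0.8],
    [0,0,-0.8],
    [0,0,-0.8],
    [0,0,-0.8],
    [0,0,-0.8],
    [0,0,-0.8],
    [0,0,-0.8],
    [0.4,0,-0.4],
    [0,0,0],
  ],
  rotation=[
    [0,0,0],
    [0,0,0],
    [0,0,0],
    [0,0,0],
    [0,0,0],
    [0,0,0],
    [0,0,0],
    [0,0,0],
    [0,0,0],
    [0,0,0],
    [0,0,0],
    [0,0,0],
  ],
)

```text
time: 10.6
tool_pos: [0.4416, 0.1868, 0.3989]
tcp_rot: [2.48, 1.926, 0.012]
wrist_force: [0.1, -0.6, 0.0]
width: 0.997
grip_force: 0.0
```

```bash
cat > n.py <<'E'
from h import *
np.set_printoptions(precision=4,suppress=True)
w=read_camera("wrist");im=w["image"][:,:,::-1].copy()
s=read_state();print(s["time"],s["tool_pos"],s["tcp_rot"])
q=(.6386,.117,-.2258)
cc,ss=np.cos(q[2]),np.sin(q[2])
T=lambda p:np.array([q[0]+cc*p[0]-ss*p[1],q[1]+ss*p[0]+cc*p[1],p[2]])
for t in("gate_knob","spout","pan","hopper"):
    for l in tip_of("wrist",t)[:1]: print(t,l)
for p in [(-.111,.044,.083),(-.111,-.044,.083),(-.111,0,.083),(-.099,0,.233),(-.062,.048,.318),(-.062,-.048,.318),(-.065,.068,.003),(-.065,-.068,.003),(-.108,0,.2486)]:
    u=proj(w,T(p));print(p,u)
    cv2.circle(im,tuple(int(round(v)) for v in u),1,(0,0,255),-1)
cv2.imwrite("pics/g.png",cv2.resize(im,(800,600)))
hsv=cv2.cvtColor(w["image"],cv2.COLOR_RGB2HSV)
E
python3 n.py
```

```text
10.65 [0.4405 0.1857 0.3961] [2.4803 1.9263 0.0046]
gate_knob {'location': [396.0, 222.0], 'p': 0.8}
spout {'location': [347.1, 190.5], 'p': 0.68}
pan {'location': [310.0, 179.6], 'p': 0.93}
hopper {'location': [410.7, 176.6], 'p': 0.92}
(-0.111, 0.044, 0.083) [352.0447 156.4278]
(-0.111, -0.044, 0.083) [349.8957 222.852 ]
(-0.111, 0, 0.083) [350.9431 190.4781]
(-0.099, 0, 0.233) [398.1625 222.4473]
(-0.062, 0.048, 0.318) [505.4886 186.045 ]
(-0.062, -0.048, 0.318) [485.5059 319.8292]
(-0.065, 0.068, 0.003) [372.6439 133.6031]
(-0.065, -0.068, 0.003) [368.4808 222.5034]
(-0.108, 0, 0.2486) [393.6905 227.7806]
```

View pics/g.png

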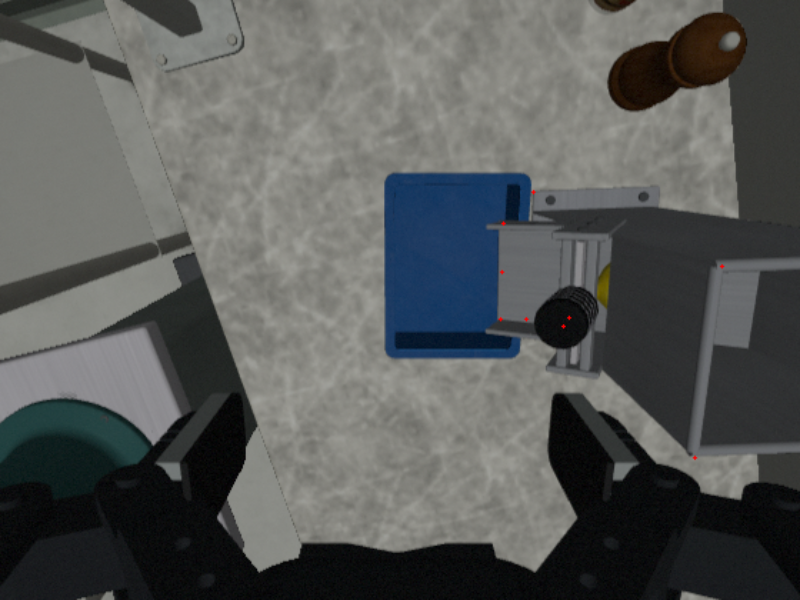

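The model dots match the picture to about 1–2 px: the lip (500,270) lies over the box, and the knob top is at (563,323). Next I turn the tool 91.5° and tilt it 30° along the knob axis.

Request:
apply_moves(
  fingers=[1,1,1,1,1,1,1,1,1,1,1,1],
  travel=[
    [0,0,0],
    [0,0,0],
    [0,0,0],
    [0,0,0],
    [0,0,0],
    [0,0,0],
    [0,0,0],
    [0,0,0],
    [0,0,0],
    [0,0,0],
    [0,0,0],
    [0,0,0],
  ],
  rotation=[
    [0,0,-1],
    [0,0,-1],
    [0,0,-1],
    [0,0,-1],
    [0,0,-1],
    [0,0,-1],
    [0,0,-1],
    [0,0,-1],
    [0,0,-1],
    [0,0,-1],
    [0,0,-1],
    [0,0,-1],
  ],
)

```text
time: 12.05
tool_pos: [0.4391, 0.1844, 0.3927]
tcp_rot: [-0.87, -3.016, 0.003]
wrist_force: [0.2, 0.9, -1.2]
width: 1.0
grip_force: 0.0
```

Request:
apply_moves(
  fingers=[1,1,1,1,1,1,1,1,1,1,1],
  travel=[
    [0,0,0],
    [0,0,0],
    [0,0,0],
    [0,0,0],
    [0,0,0],
    [0,0,0],
    [0,0,0],
    [0,0,0],
    [0,0,0],
    [0,0,0],
    [0,0,0],
  ],
  rotation=[
    [0,0,-1],
    [0,0,-1],
    [0,0,-1],
    [0,0,-0.25],
    [0,-1,0],
    [0,-1,0],
    [0,-1,0],
    [0,-1,0],
    [0,-1,0],
    [0,0,0],
    [0,0,0],
  ],
)

```text
time: 13.15
tool_pos: [0.4391, 0.1852, 0.3938]
tcp_rot: [0.294, 2.606, -0.079]
wrist_force: [0.5, 0.9, 0.4]
width: 1.002
grip_force: 0.0
```

```bash
cat > k.py <<'E'
from h import *
import sys
np.set_printoptions(precision=4,suppress=True)
s=read_state();A=R.from_rotvec(s["tcp_rot"]).as_matrix()
p=-.2258;hx=np.array([np.cos(p),np.sin(p),0]);hy=np.array([-np.sin(p),np.cos(p),0])
z=.5*hx-.866*np.array([0,0,1]);G=np.c_[np.cross(hy,z),hy,z]
K=np.array([.6386,.117,.233])-.099*hx
print(s["time"],s["q"],s["tool_pos"],s["wrist_force"],s["width"])
print("rot units",np.degrees(R.from_matrix(A.T@G).as_rotvec())/6)
for d in(-.09,.021): print(d,"travel units",G.T@(K+d*z-s["tool_pos"])/.05)
E
python3 k.py
```

```text
13.15 [ 0.6208 -0.4349  2.04   -0.4111  1.2029 -0.6413] [0.4391 0.1852 0.3938] [0.4956 0.9282 0.3665] 1.0024940718620208
rot units [ 0.002  -0.0222  0.0135]
-0.09 travel units [-0.3099 -0.4358  2.0926]
0.021 travel units [-0.3099 -0.4358  4.3125]
```

Request:
apply_moves(
  fingers=[1,1,1,1,1,1,1],
  travel=[
    [-0.16,-0.22,0],
    [-0.15,-0.22,0.3],
    [0,0,0.6],
    [0,0,0.6],
    [0,0,0.4],
    [0,0,0.19],
    [0,0,0],
  ],
  rotation=[
    [0,0,0],
    [0,0,0],
    [0,0,0],
    [0,0,0],
    [0,0,0],
    [0,0,0],
    [0,0,0],
  ],
)

```text
time: 13.85
tool_pos: [0.4994, 0.1479, 0.3104]
tcp_rot: [0.297, 2.607, -0.082]
wrist_force: [0.4, -0.5, 0.5]
width: 1.0
grip_force: 0.0
```

```bash
python3 k.py
python3 - <<'E'
from h import *
w=read_camera("wrist")["image"];c=read_camera("side")["image"]
v=cv2.resize(c[130:270,150:330],(540,420))
cv2.imwrite("pics/i.png",cv2.resize(np.hstack([w,v])[:,:,::-1],(800,306)))
E
```

```text
13.85 [ 0.4498 -0.3454  2.13   -0.3879  0.9743 -0.7363] [0.4994 0.1479 0.3104] [ 0.3651 -0.549   0.5112] 0.9995555014341315
rot units [-0.024  -0.0305 -0.007 ]
-0.09 travel units [ 0.0181  0.0203 -0.0235]
0.021 travel units [0.0181 0.0203 2.1964]
```

View pics/i.png

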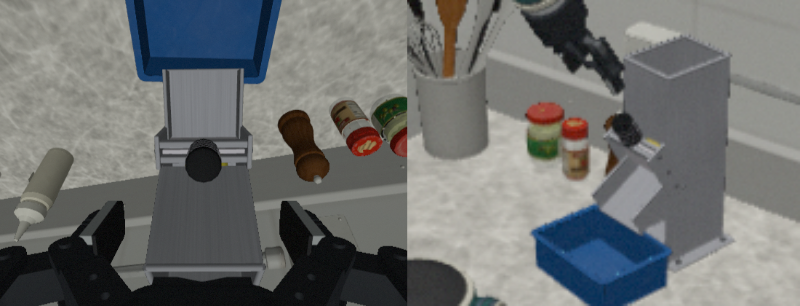

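The knob (col 203) is centred between the fingers (122–283), and the box stands under the spout. I advance and grip.

Request:
apply_moves(
  fingers=[0.8,0.8,0.8,0.8,0.8,0.8,0.8,0,0,0,0,0],
  travel=[
    [0.02,0.02,0.3],
    [0,0,0.4],
    [0,0,0.4],
    [0,0,0.4],
    [0,0,0.4],
    [0,0,0.3],
    [0,0,0],
    [0,0,0],
    [0,0,0],
    [0,0,0],
    [0,0,0],
    [0,0,0],
  ],
  rotation=[
    [0,0,0],
    [0,0,0],
    [0,0,0],
    [0,0,0],
    [0,0,0],
    [0,0,0],
    [0,0,0],
    [0,0,0],
    [0,0,0],
    [0,0,0],
    [0,0,0],
    [0,0,0],
  ],
  newtons=70,
)

```text
time: 15.15
tool_pos: [0.552, 0.137, 0.2184]
tcp_rot: [0.295, 2.602, -0.081]
wrist_force: [-5.8, -6.4, 6.5]
width: 0.36
grip_force: 68.5
```

Request:
apply_moves(
  fingers=[0,0,0,0,0,0,0,0,0,0,0,0],
  travel=[
    [0,0,-0.1],
    [0,0,-0.15],
    [0,0,-0.15],
    [0,0,-0.15],
    [0,0,-0.15],
    [0,0,-0.15],
    [0,0,-0.15],
    [0,0,-0.1],
    [0,0,0],
    [0,0,0],
    [0,0,0],
    [0,0,0],
  ],
  rotation=[
    [0,0,0],
    [0,0,0],
    [0,0,0],
    [0,0,0],
    [0,0,0],
    [0,0,0],
    [0,0,0],
    [0,0,0],
    [0,0,0],
    [0,0,0],
    [0,0,0],
    [0,0,0],
  ],
)

```text
time: 16.35
tool_pos: [0.5253, 0.1427, 0.2658]
tcp_rot: [0.295, 2.601, -0.082]
wrist_force: [-1.8, -7.5, 3.3]
width: 0.36
grip_force: 74.1
```

Request:
apply_moves(
  fingers=[0,0,0,0,0,0,0,0],
  travel=[
    [0,0,0],
    [0,0,0],
    [0,0,0],
    [0,0,0],
    [0,0,0],
    [0,0,0],
    [0,0,0],
    [0,0,0],
  ],
  rotation=[
    [0,0,0],
    [0,0,0],
    [0,0,0],
    [0,0,0],
    [0,0,0],
    [0,0,0],
    [0,0,0],
    [0,0,0],
  ],
)

```text
time: 17.15
tool_pos: [0.5253, 0.1427, 0.2657]
tcp_rot: [0.295, 2.601, -0.082]
wrist_force: [-1.9, -7.9, 2.9]
width: 0.358
grip_force: 74.1
```

```bash
python3 k.py
python3 - <<'E'
from h import *
w=read_camera("wrist")["image"];c=read_camera("side")["image"]
for n in("wrist","side"): print(n,[(np.round(x["location"]),round(x["p"],2)) for x in tip_of(n,"lemon_center")])
v=cv2.resize(c[130:270,150:330],(540,420))
cv2.imwrite("pics/j.png",cv2.resize(np.hstack([w,v])[:,:,::-1],(800,306)))
E
```

```text
17.15 [ 0.4118 -0.2747  2.1631 -0.4071  0.86   -0.7271] [0.5253 0.1427 0.2657] [-1.9453 -7.8582  2.8805] 0.357632789539201
rot units [-0.0147  0.0221  0.0056]
-0.09 travel units [ 0.029   0.0056 -1.0607]
0.021 travel units [0.029  0.0056 1.1592]
wrist [(array([278., 294.]), 0.17)]
side [(array([239., 255.]), 0.47)]
```

View pics/j.png

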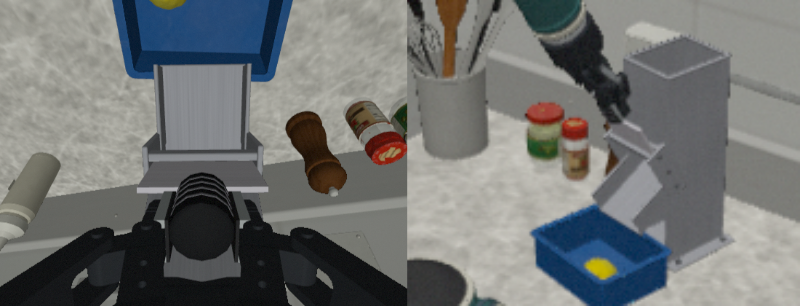

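The lemon lies in the box and the gate came out about 54.6 mm. I push it home.

Request:
apply_moves(
  fingers=[0,0,0,0,0,0,0,0,0,0,0,0],
  travel=[
    [0,0,0.1],
    [0,0,0.15],
    [0,0,0.15],
    [0,0,0.15],
    [0,0,0.15],
    [0,0,0.15],
    [0,0,0.15],
    [0,0,0.1],
    [0,0,0.03],
    [0,0,0],
    [0,0,0],
    [0,0,0],
  ],
  rotation=[
    [0,0,0],
    [0,0,0],
    [0,0,0],
    [0,0,0],
    [0,0,0],
    [0,0,0],
    [0,0,0],
    [0,0,0],
    [0,0,0],
    [0,0,0],
    [0,0,0],
    [0,0,0],
  ],
)

```text
time: 18.55
tool_pos: [0.5521, 0.137, 0.2184]
tcp_rot: [0.296, 2.602, -0.081]
wrist_force: [-17.7, -5.0, 16.0]
width: 0.357
grip_force: 76.6
```

It is against the stop at the same position as at the start. I release and back off along the axis.

Request:
apply_moves(
  fingers=[0.8,0.8,0.8,0.8,0.8,0.8,0.8,0.8,0.8,0.8,0.8,0.8],
  travel=[
    [0,0,0],
    [0,0,0],
    [0,0,0],
    [0,0,0],
    [0,0,-0.2],
    [0,0,-0.4],
    [0,0,-0.6],
    [0,0,-0.6],
    [0,0,-0.6],
    [0,0,-0.4],
    [0,0,0],
    [0,0,0],
  ],
  rotation=[
    [0,0,0],
    [0,0,0],
    [0,0,0],
    [0,0,0],
    [0,0,0],
    [0,0,0],
    [0,0,0],
    [0,0,0],
    [0,0,0],
    [0,0,0],
    [0,0,0],
    [0,0,0],
  ],
)

```text
time: 19.75
tool_pos: [0.4844, 0.1536, 0.3364]
tcp_rot: [0.294, 2.603, -0.078]
wrist_force: [-0.3, 0.3, -0.5]
width: 0.804
grip_force: 0.0
```

Run:
```python
from h import *
w=read_camera("wrist")["image"];c=read_camera("side")["image"]
print(read_state()["time"],[(n,tip_of(n,"gate_knob")[:1]) for n in("wrist","side")])
v=cv2.resize(c[130:270,150:330],(540,420))
cv2.imwrite("pics/k.png",cv2.resize(np.hstack([w,v])[:,:,::-1],(800,306)))
```

```text
19.85 [('wrist', [{'location': [273.6, 210.7], 'p': 0.92}]), ('side', [{'location': [247.3, 188.0], 'p': 0.77}])]
```

View pics/k.png

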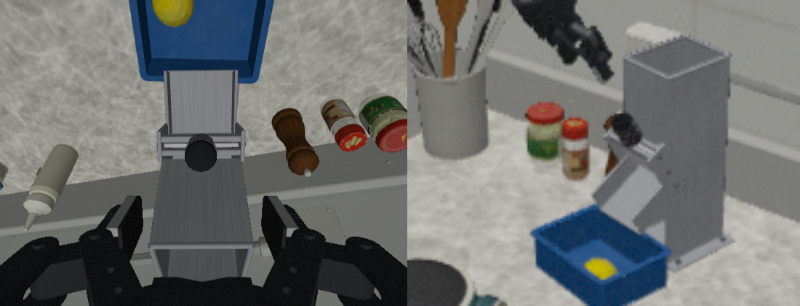

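The knob is home (same place as before the pull), the lemon is in the box under the spout, and the gripper is clear.

```bash
python3 -c "
from workcell import *
print(finish_job())"
```

```text
the job is handed in; nothing more can be done
None
```

I handed the job in at about 20 s: the blue box stands under the spout with the lemon in it, the gate knob is pushed home, and the gripper is clear of everything; no verdict came back.

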